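Fit a bayonet lamp module to a bench light source

TASK

Swing the instrument case's lid back until it stands open by itself, lift out the LED lamp module, and fit it in the lamp port on the light source's sloping front: push it in against the spring, turn it a quarter turn clockwise and let it click home. Leave the case open and the lamp locked in its port, and do not disturb the dishes, the bottle or the tip box.

Things in the scene. Friction and masses are not known exactly. Their poses are not given: they have to be found in the camera images.
- case: Black clamshell instrument case fixed to the bench, 124 (x) x 114 (y) mm, 78 high when shut; origin under its centre, z up, x from its front (handle side) to its back (hinge side). Base 44 mm high, walls 4; grey foam fills it to 30 mm above the bench, with a round well 60 mm across in the middle, floor 8 mm above the bench. The lamp module stands in the well.
- case_lid (a joint): Angle of the case's lid, rad: 0 shut, 1.83 fully open (its stop, leaning back). Hinged along the case's back edge, not latched, 0.16 kg, a shell 34 mm deep. Below about 1.28 rad it falls shut; beyond that it falls open and stays against its stop.
- case_hinge (a point): Middle of the lid's hinge axis, 44 mm above the bench, 62 mm behind the case's centre; the axis runs along the case's y. The handle swings about it, up and back.
- lid_handle (a point): Middle of the lid's handle bar: level round steel bar 12 mm thick, parallel to the hinge, 70 mm of it free between its two arms, 35 mm in front of the lid's front wall (29 mm clear gap). Shut, it is 55 mm above the bench, 159 mm in front of the hinge axis and 11 mm above it. It turns with the lid.
- lamp_module: LED lamp module, 0.15 to 0.31 kg, 62 mm tall, upright in the case's well; origin at the centre of its lower end, z up its axis, x along its bar grip. From below: aluminium spigot 42 mm across with two lugs, 24 mm long, 3 mm chamfer at its foot; finned aluminium heat sink 60 mm across, 24 to 36 mm up; black bar grip. The bar starts within 0.35 rad of the case's x. A half turn makes no difference.
- module_grip (a point): Middle of the module's bar grip, 49 mm above its lower end on its axis. The bar is 52 mm long (module's x), 14 wide, 26 high, and stands 36 to 62 mm above the lower end; its top is 70 mm above the bench in the case.
- module_lugs (a point): Point on the module's axis midway between its two lugs, 10.5 mm above its lower end. The lugs stick out at the module's +x and -x, right under the bar's ends, to 28 mm from the axis; each is 8 mm wide and 5 mm high (8 to 13 mm above the lower end).
- light_source: Light source fixed to the bench: pale console 184 mm wide (y), 256 deep (from 59 in front of its origin to 197 behind), 138 high, its front deck sloping up to the back at 28 degrees. Origin on the bench right under the port's mouth; x from its front to its back, z up.
- lamp_port: Lamp port: steel collar 76 mm across, standing 30 mm out of the sloping deck; bore 45 mm. Origin at the centre of its mouth, 124 mm above the bench; z is its axis, out of the mouth, 28 degrees off vertical towards the front; y level; x up the slope. The lip has two entry slots for the lugs, at +x and -x, 12 to 15 mm wide (about 0.08 rad of play each way).
- port_plate (a point): Centre of the sprung contact plate as it rests, 12 mm down the port's axis. The module's lower end meets it there; it pushes back with 5 N, 12 N when pressed 12 mm further (24 mm below the mouth), where the heat sink meets the rim and stops it.
- port_lock (a point): Where the centre of the module's lower end lies once locked: on the port's axis, 17 mm below the mouth. With the end 22.5 to 24 mm down the lugs clear the lip, and the module turns clockwise (looking into the mouth) a quarter turn to a stop, 0.06 rad beyond; bar then along the port's y. Let go, it springs up 5 to 7 mm into pockets: heat sink 7 mm off the rim, locked.
- dishes: Stack of two clear dishes with lids, 91 mm across, 32 mm high; origin under its centre. Leave alone.
- media_bottle: Capped glass bottle, 70 mm across, 125 mm high; origin under its centre. Leave alone.
- tip_box: Pipette tip box, 122 x 82 x 67 mm; origin under its centre. Leave alone.
There are look-alikes about, which are no part of the job. What is meant by the case is not blue or turquoise, and is the larger of those in its own colour.

How it is judged:
On the way, in this order (a step that is already met when the one before it is completed fails the run):
1. the lid stands open by itself, past its balance point and let go (value of joint case_lid above 1.5 rad and contact force between each of the arm, the fingers and case below 0.3 N), for 0.3 s.
2. the lamp module is lifted clear out of the case (z of lamp_module in the frame of case above 0.05 m), for 0.2 s.
At the end, for the whole second after the job is handed in: The lamp module is locked in the port and at rest: its lower end 14.5 to 20 mm below the mouth (locked: 17), its bar across the slope (within 0.15 rad of the port's y), its axis within 0.12 rad of the port's, let go; and the case's lid stands open (over 1.5 rad) (z of lamp_module in the frame of lamp_port between -0.02 and -0.0145 m and angle between the x axis of lamp_module and the y axis of lamp_port, either way round below 0.15 rad and angle between the z axis of lamp_module and the z axis of lamp_port, either way round below 0.12 rad and distance between lamp_module and lamp_port below 0.022 m and linear speed of lamp_module below 0.01 m/s and value of joint case_lid above 1.5 rad); the robot touches nothing.
It fails at once if the dishes are moved more than 15 mm (distance of dishes from where it was at the start of the episode above 0.015 m).
It fails at once if the bottle is moved more than 15 mm (distance of media_bottle from where it was at the start of the episode above 0.015 m).
It fails at once if the tip box is moved more than 15 mm (distance of tip_box from where it was at the start of the episode above 0.015 m).
It also fails if it takes over 72 s, if anything falls off the work surface, if the arm or the gripper's body presses on something with over 40 N, if the wrist force passes 120 N, or if a joint passes its speed limit or range.

ROBOT

A 6-joint arm with a two-finger parallel gripper is mounted at the origin on the work surface. World frame = base frame: x ahead of the robot, y to its left, z up, the work surface at z = 0. Lengths are in m, angles in rad, forces in N, time in s.
With the tool pointing down it reaches from about 0.375 to 0.9 m from the base axis. Payload 3.1 kg.
Tool frame: the origin (TCP) lies at the very end of the fingers, on their centre line; the grasp point (between the pads) lies 19 mm behind it; z points along the fingers, x is the direction in which the jaws open and shut, and the axes are right-handed (so a half turn about z gives the same grasp; the last joint's range is limited). The gripper opens to 87 mm and grips with 3 to 60 N. Pads are 19 mm wide; open, the fingers measure 117 mm over their backs; the gripper's body (75 mm by 190 mm) begins 51 mm behind the grasp point.
Start: joints at [1.139, 0.527, 1.433, -0, 1.181, -0.178], TCP at [0.157, 0.605, 0.223] pointing down, gripper open.
Joint ranges: [-3.08, 3.08], [-0.75, 2.2], [0.22, 2.44], [-1.43, 4.57], [0, 2.65], [-2.85, 2.85]. Speed limits (rad/s): [2.79, 2.79, 3.14, 3.14, 3.14, 3.14].

INTERFACE

Orientations are given as a unit quaternion [x, y, z, w].
In Python, from rig import robot gives the robot as it stands. The module is installed in compiled form; this text tells all that it offers.
- The arm moves only by the shell command python3 -m creep 'ROWS' [OPENING] [FORCE]. ROWS is a JSON object of lists of equal length, an entry for each row: "dp": the shift along the tool's x, y, z in cm, a list of three; "turn": the turn, a rotation vector about the tool's x, y, z in degrees, a list of three. In form: {"dp": [[x, y, z], ...], "turn": [[wx, wy, wz], ...]}. A call has 1 to 20 rows; each row shifts and turns the commanded pose from where the row before left it, along the tool's axes as they then stand; what a row does not reach is not made up. A row lasts 1/10 s, in which the tool goes at most 50 mm and 8.59 degrees, less where a joint would pass 70% of its speed; a pose out of reach is approached as far as the arm can. A call is refused whole if a number of a shift passes 5 or a number of a turn 8.59, either way. A call with a gripper value outside its range is refused whole. OPENING is the gripper command: -1 is fully open, 1 is shut, values between are in proportion, set as the call begins (- or left out, the last holds). The fingers move at their own pace and stop on an object; FORCE is the grip in N (left out, the last holds). Time passes only in rows, so rows that do not move let the fingers close. It gives the time, the measured TCP pose, the force and the opening at its end, in the units of the state.
- robot.get_obs(): the state, without advancing time (a new reading comes with each control period).
- robot.camera(name): name is "scene" or "top" or "wrist"; returns the picture (384x512x3 uint8, red, green, blue); there is no depth.
- robot.calibration(name): a dict with "fx", "fy", "cx", "cy" (pixels), "rvec" (rotation vector, rad) and "tvec" (3), from world to camera coordinates, as OpenCV has them. Camera axes: x right, y down, z forward; pixel columns grow to the right and rows downward; lengths in m; the calibration is good to about 2 mm. A picture is of the moment at which its call begins: read the wrist's pose just before it. calibration takes no time and is no camera call; for the wrist camera it gives the pose at the moment of the call.
- robot.hand_in(): hands the job in, once; it reports no verdict.
Trained networks look in the newest picture that a camera, given by its name, has taken for a name from the list of things; names that differ only in an ending like _2 or _b are one class to them, and where a whole thing is asked for, a point or a joint stands for the part that bears it (a point fixed in the world has none). Each returns a list of dicts, best first, with "confidence" (0 to 1); they miss things now and then, are a little off and sometimes report something else, mostly with a low value. They report only what shows in the picture. A call takes as long as a camera call. They do not tell look-alikes from the thing itself.
- robot.masks_of(name, camera): "pixels" (384x512 bool, what is visible of it).
- robot.tip_of(name, camera): "point" ([x, y, z] in m, in the coordinates of the camera as it stood for that picture, good to about 4 mm: a listed point, or the origin of a listed thing).
The state is a dict: "time": time; "q": joint angles; "joint_velocities": joint speeds; "joint_torque": joint torques, N m; "position": TCP position; "tool_rot": TCP orientation; "ft_force": force on the tool from outside, world axes, zero at the start; "moment": the same for the moment, N m; "grip_width": finger opening in m.
Only numpy, scipy, OpenCV 4.12 (cv2) and the standard library are available. Lean on these libraries where they do the work, as an engineer would, in place of code of your own. Each camera call takes 0.05 s, during which the arm holds its last target.

## Working session

There is one attempt and no reset: what is moved stays moved. The work goes in short steps, Python scripts to look and compute and a shell command to move; the robot and the scene stay as the last step left them, time stands still between calls to the robot, and variables do not carry over. Pictures are saved under pics/ and viewed, and the job is handed in when it is done.

```bash
mkdir -p pics; ls; cat > h.py <<'E'
import numpy as np, cv2
from scipy.spatial.transform import Rotation as R
from rig import robot
def cal(n):
    c=robot.calibration(n); K=np.array([[c['fx'],0,c['cx']],[0,c['fy'],c['cy']],[0,0,1]]); return K,R.from_rotvec(np.array(c['rvec']).ravel()).as_matrix(),np.array(c['tvec']).ravel()
def c2w(p,n,c=None):
    K,Rm,t=c or cal(n); return Rm.T@(np.array(p)-t)
def proj(P,n,c=None):
    K,Rm,t=c or cal(n); q=K@(Rm@np.array(P)+t); return q[:2]/q[2]
def ray(u,v,z,n,c=None):
    K,Rm,t=c or cal(n); d=Rm.T@np.linalg.inv(K)@np.array([u,v,1.]); o=-Rm.T@t; return o+d*(z-o[2])/d[2]
def snap(n,f):
    im=robot.camera(n); cv2.imwrite('pics/'+f,im[:,:,::-1]); return im
def tips(name,cam):
    for d in robot.tip_of(name,cam): print(name,cam,round(d['confidence'],2),c2w(d['point'],cam).round(4),proj(c2w(d['point'],cam),cam).round(0))
def st():
    o=robot.get_obs(); print('t',round(o['time'],2),'p',np.round(o['position'],4),'R',R.from_quat(o['tool_rot']).as_matrix().round(3).tolist(),'q',np.round(o['q'],3),'F',np.round(o['ft_force'],1),'w',o['grip_width'])
E
python3 - <<'E'
from h import *
st()
for n in('scene','top','wrist'):
    snap(n,n+'0.png'); 
    for k in ('case','lid_handle','case_hinge','lamp_port','light_source','dishes','media_bottle','tip_box'): tips(k,n)
E
```

```text
pics
t 0.0 p [0.1566 0.6043 0.2216] R [[0.251, 0.968, -0.001], [0.968, -0.251, -0.002], [-0.002, -0.0, -1.0]] q [ 1.139  0.528  1.434 -0.     1.181 -0.178] F [-0.2  0.1  0.5] w 0.08669445306247255
case scene 0.84 [0.6503 0.01   0.0031] [268. 242.]
case scene 0.6 [0.3491 0.3557 0.0035] [337. 155.]
case scene 0.58 [0.6064 0.2103 0.002 ] [323. 218.]
case scene 0.55 [ 6.726e-01  3.884e-01 -6.000e-04] [381. 225.]
lid_handle scene 0.87 [0.6043 0.404  0.0405] [380. 200.]
lid_handle scene 0.84 [0.5135 0.2259 0.0596] [321. 186.]
lid_handle scene 0.75 [0.2615 0.3899 0.0557] [339. 127.]
lid_handle scene 0.67 [0.5742 0.0223 0.0495] [266. 214.]
case_hinge scene 0.93 [0.6991 0.0026 0.0357] [270. 251.]
case_hinge scene 0.9 [0.6682 0.1982 0.0407] [328. 229.]
case_hinge scene 0.78 [0.7153 0.3693 0.0309] [384. 232.]
case_hinge scene 0.74 [0.4113 0.3393 0.0441] [341. 160.]
case_hinge scene 0.22 [0.4238 0.0074 0.0025] [252. 187.]
lamp_port scene 0.96 [ 0.6178 -0.2412  0.1251] [182. 230.]
light_source scene 0.67 [ 0.6146 -0.2364 -0.0015] [190. 249.]
dishes scene 0.76 [0.425  0.0047 0.0022] [251. 188.]
me
[... 641 characters left out ...]
29. 163.]
case_hinge top 0.94 [0.7124 0.3672 0.0338] [149. 141.]
case_hinge top 0.83 [0.6939 0.0021 0.0332] [253. 147.]
case_hinge top 0.65 [0.6687 0.1978 0.0488] [196. 152.]
case_hinge top 0.58 [0.4057 0.3354 0.0493] [153. 229.]
lamp_port top 0.89 [ 0.6193 -0.2427  0.1259] [329. 162.]
light_source top 0.83 [ 6.179e-01 -2.379e-01  5.000e-04] [321. 170.]
light_source top 0.4 [ 0.4275  0.0065 -0.0023] [251. 224.]
dishes top 0.62 [4.318e-01 5.800e-03 1.000e-04] [252. 222.]
media_bottle top 0.71 [ 0.4907  0.4891 -0.001 ] [114. 205.]
media_bottle top 0.71 [ 0.5359 -0.5192  0.0009] [402. 193.]
tip_box top 0.67 [ 0.5367 -0.52   -0.0009] [402. 193.]
case wrist 0.94 [0.349  0.356  0.0025] [145. 308.]
```

View pics/scene0.png

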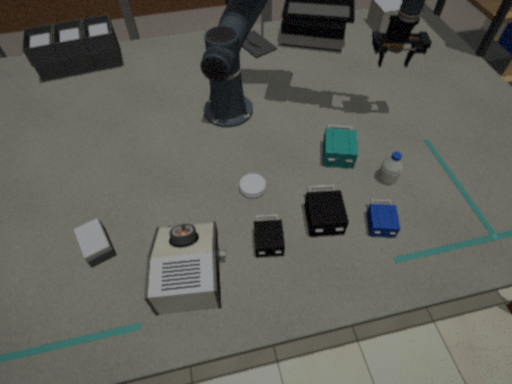

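View pics/top0.png

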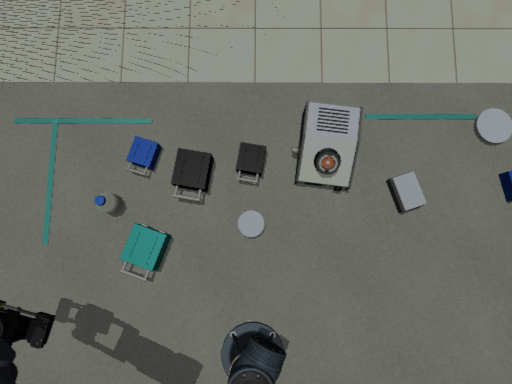

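```bash
python3 - <<'E'
import cv2,numpy as np
a=cv2.imread('pics/scene0.png')[80:290,220:440]; b=cv2.imread('pics/top0.png')[110:320,80:290]
cv2.imwrite('pics/crop0.png',np.hstack([cv2.resize(a,(400,400),interpolation=3),cv2.resize(b,(400,400),interpolation=3)]))
E
```

```text
(no output)
```

View pics/crop0.png

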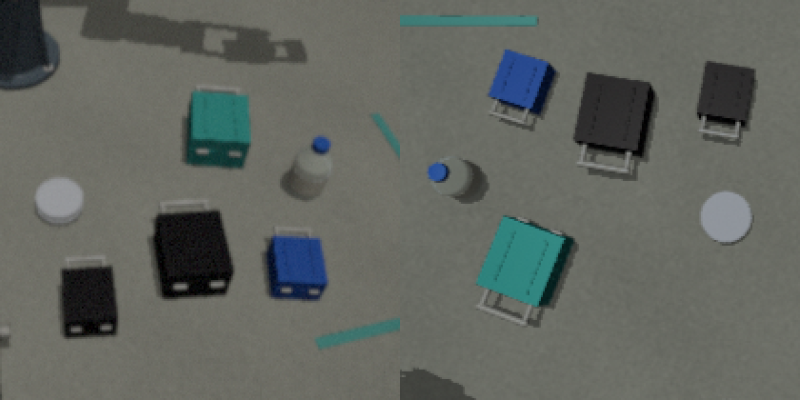

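Candidates in the top view: turquoise (148,246), blue (145,155), large black (193,172) and small black (250,161). The large black one at about (0.607, 0.207) is the case, since it isn't blue or turquoise and is the bigger of the two black ones. The crop confirms this.

Next I'll move over its handle, translating first and then rotating.

```bash
python3 -m creep '{"dp":[[-2.38,3.58,-0.25],[-2.38,3.58,-0.25],[-2.38,3.58,-0.25],[-2.38,3.58,-0.25],[-2.38,3.58,-0.25],[-2.38,3.58,-0.25],[-2.38,3.58,-0.25],[-2.38,3.58,-0.25],[-2.38,3.58,-0.25],[-2.38,3.58,-0.25],[-2.38,3.58,-0.25],[-2.38,3.58,-0.25]],"turn":[[0,0,0],[0,0,0],[0,0,0],[0,0,0],[0,0,0],[0,0,0],[0,0,0],[0,0,0],[0,0,0],[0,0,0],[0,0,0],[0,0,0]]}'
python3 -m creep '{"dp":[[0,0,0],[0,0,0],[0,0,0],[0,0,0],[0,0,0],[0,0,0],[0,0,0],[0,0,0],[0,0,0],[0,0,0],[0,0,0]],"turn":[[0,0,8.5],[0,0,8.5],[0,0,8.5],[0,0,8.5],[0,0,8.5],[0,0,8.5],[0,0,8.5],[0,0,8.5],[0,0,8.5],[0,0,8.5],[0,0,0]]}'
python3 - <<'E'
from h import *
st(); snap('wrist','w1.png')
for k in ('case','lid_handle','case_hinge'): tips(k,'wrist')
E
```

```text
time: 2.55
position: [0.5021, 0.2192, 0.2529]
tool_rot: [0.791, 0.612, 0.0, 0.0]
ft_force: [-0.0, 0.5, 0.2]
grip_width: 0.0864
time: 3.65
position: [0.5011, 0.2207, 0.2527]
tool_rot: [0.997, -0.083, 0.0, -0.0]
ft_force: [-0.6, 1.1, -0.3]
grip_width: 0.0871
t 3.65 p [0.5011 0.2207 0.2527] R [[0.986, -0.165, 0.0], [-0.165, -0.986, 0.0], [0.0, -0.0, -1.0]] q [ 0.211  0.387  1.593 -0.     1.161  0.377] F [-0.6  1.1 -0.3] w 0.08708835809011645
case wrist 0.8 [0.6141 0.2089 0.0024] [328. 159.]
case wrist 0.63 [0.3495 0.3526 0.001 ] [139.  92.]
case wrist 0.56 [0.6743 0.3842 0.0012] [360.  28.]
lid_handle wrist 0.96 [0.2604 0.3868 0.0506] [47. 73.]
lid_handle wrist 0.74 [0.6086 0.4021 0.0382] [317.  12.]
lid_handle wrist 0.57 [0.513  0.2229 0.0542] [264. 167.]
lid_handle wrist 0.48 [0.5764 0.0166 0.0394] [321. 281.]
case_hinge wrist 0.75 [0.4078 0.3369 0.0457] [171.  94.]
case_hinge wrist 0.74 [0.7155 0.3715 0.033 ] [402.  25.]
case_hinge wrist 0.72 [0.6764 0.1978 0.0417] [379. 164.]
```

View pics/w1.png

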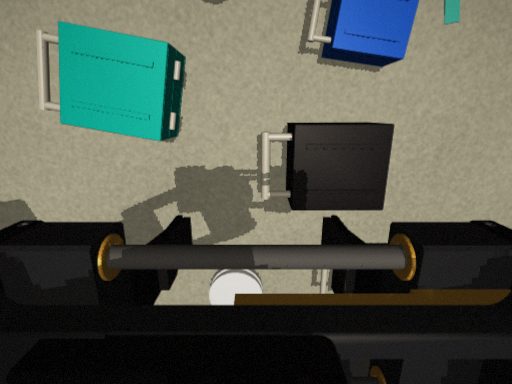

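```bash
python3 - <<'E'
from h import *
im=cv2.imread('pics/w1.png'); c=cal('wrist')
cv2.imwrite('pics/w1c.png',cv2.resize(im[110:220,240:410],None,fx=4.5,fy=4.5,interpolation=3))
for u,v,z in((267,136,.055),(265,196,.055),(288,123,.078),(288,209,.078),(392,124,.078),(385,209,.078)): print(u,v,ray(u,v,z,'wrist',c).round(4))
E
```

```text
267 136 [0.5238 0.2636 0.055 ]
265 196 [0.5082 0.1811 0.055 ]
288 123 [0.5511 0.2769 0.078 ]
288 209 [0.5363 0.165  0.078 ]
392 124 [0.678  0.2547 0.078 ]
385 209 [0.6658 0.1435 0.078 ]
```

View pics/w1c.png

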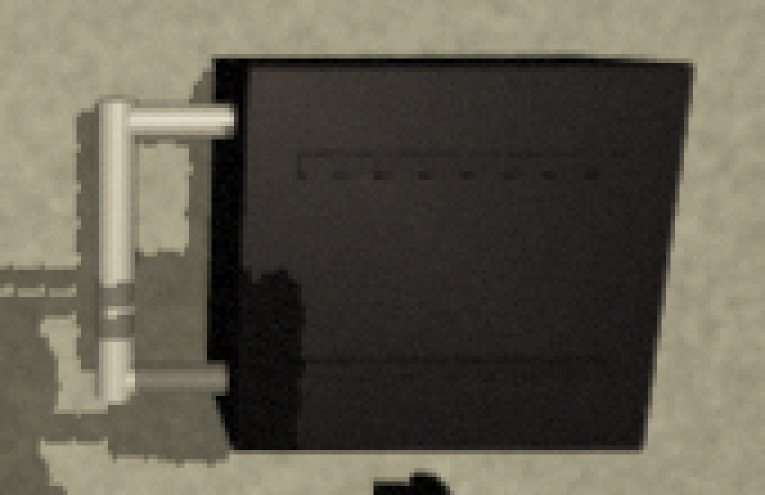

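```bash
python3 - <<'E'
from h import *
im=cv2.imread('pics/w1.png'); c=cal('wrist')  # pose unchanged
for a,b,z in((116,100,.055),(117,400,.055),(116.5,250,.055),(247,68,.078),(240,448,.078),(693,64,.078),(642,450,.078)): print(ray(240+a/4.5,110+b/4.5,z,'wrist',c).round(4))
E
```

```text
[0.5229 0.2688 0.055 ]
[0.5089 0.1766 0.055 ]
[0.5162 0.2243 0.055 ]
[0.5592 0.273  0.078 ]
[0.5433 0.163  0.078 ]
[0.6804 0.254  0.078 ]
[0.6626 0.1425 0.078 ]
```

```bash
python3 -m creep '{"dp":[[0.46,-0.17,4.5],[0.46,-0.17,4.5],[0.45,-0.17,4.5],[0,0,0],[0,0,0]],"turn":[[0,0,-0.5],[0,0,0],[0,0,0],[0,0,0],[0,0,0]]}' 0.36 25
python3 - <<'E'
from h import *
st(); snap('wrist','w2.png');tips('lid_handle','wrist')
E
```

```text
time: 4.35
position: [0.5151, 0.2234, 0.1173]
tool_rot: [0.997, -0.078, -0.001, 0.0]
ft_force: [0.3, 0.1, 0.9]
grip_width: 0.0552
t 4.35 p [0.5151 0.2234 0.1173] R [[0.988, -0.156, -0.002], [-0.156, -0.988, -0.0], [-0.002, 0.001, -1.0]] q [0.21  0.588 1.687 0.    0.869 0.367] F [0.3 0.1 0.9] w 0.05519629428597053
lid_handle wrist 0.9 [0.5184 0.2232 0.0579] [257. 201.]
```

View pics/w2.png

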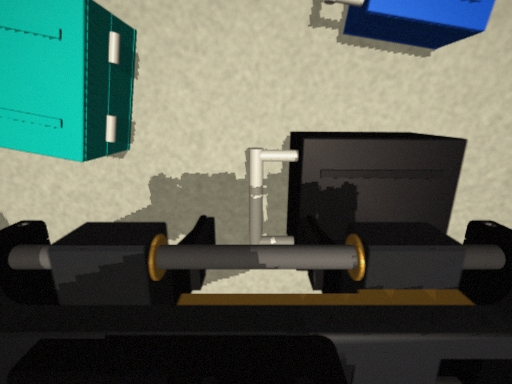

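The bar at column 256 is centred between the fingers and in line with them. I'll let the fingers narrow, then lower over the bar and close.

```bash
python3 -m creep '{"dp":[[0,0,0],[0,0,0],[0,0,0],[0,0,0],[0,0,0.5],[0,0,2],[0,0,2],[0,0,2],[0,0,1.5],[0,0,0]],"turn":[[0,0,0],[0,0,0],[0,0,0],[0,0,0],[0,0,0],[0,0,0],[0,0,0],[0,0,0],[0,0,0],[0,0,0]]}'
python3 -m creep '{"dp":[[0,0,0],[0,0,0],[0,0,0],[0,0,0],[0,0,0],[0,0,0]],"turn":[[0,0,0],[0,0,0],[0,0,0],[0,0,0],[0,0,0],[0,0,0]]}' 1 15
```

```text
time: 5.45
position: [0.5135, 0.223, 0.0352]
tool_rot: [0.997, -0.079, -0.002, 0.001]
ft_force: [-1.1, 0.4, -0.5]
grip_width: 0.0276
time: 6.05
position: [0.514, 0.2238, 0.0382]
tool_rot: [0.997, -0.079, -0.001, -0.0]
ft_force: [-4.8, 2.5, 5.4]
grip_width: 0.0113
```

```bash
python3 - <<'E'
import numpy as np
th=np.concatenate([[0,.02],np.linspace(.07,1.76,33)])+.069
x=-15.94*np.cos(th);z=-15.94*np.sin(th)
print([[round(a,2),0,round(b,2)] for a,b in zip(np.diff(x),np.diff(z))])
E
```

```text
[[np.float64(0.03), 0, np.float64(-0.32)], [np.float64(0.09), 0, np.float64(-0.79)], [np.float64(0.14), 0, np.float64(-0.83)], [np.float64(0.18), 0, np.float64(-0.82)], [np.float64(0.23), 0, np.float64(-0.81)], [np.float64(0.27), 0, np.float64(-0.8)], [np.float64(0.31), 0, np.float64(-0.78)], [np.float64(0.35), 0, np.float64(-0.77)], [np.float64(0.39), 0, np.float64(-0.75)], [np.float64(0.43), 0, np.float64(-0.72)], [np.float64(0.47), 0, np.float64(-0.7)], [np.float64(0.5), 0, np.float64(-0.67)], [np.float64(0.54), 0, np.float64(-0.65)], [np.float64(0.57), 0, np.float64(-0.62)], [np.float64(0.6), 0, np.float64(-0.59)], [np.float64(0.63), 0, np.float64(-0.55)], [np.float64(0.66), 0, np.float64(-0.52)], [np.float64(0.69), 0, np.float64(-0.48)], [np.float64(0.71), 0, np.float64(-0.45)], [np.float64(0.74), 0, np.float64(-0.41)], [np.float64(0.76), 0, np.float64(-0.37)], [np.float64(0.77), 0, np.float64(-0.33)], [np.float64(0.79), 0, np.float64(-0.29)], [np.float64(0.81), 0, np.float64(-0.25)], [np.float64(0.82), 0, np.float64(-0.2)], [np.float64(0.83), 0, np.float64(-0.16)], [np.float64(0.83), 0, np.float64(-0.12)], [np.float64(0.84), 0, np.float64(-0.07)], [np.float64(0.84), 0, np.float64(-0.03)], [np.float64(0.84), 0, np.float64(0.02)], [np.float64(0.84), 0, np.float64(0.06)], [np.float64(0.84), 0, np.float64(0.11)], [np.float64(0.83), 0, np.float64(0.15)], [np.float64(0.82), 0, np.float64(0.19)]]
```

```bash
python3 -m creep '{"dp":[[0.03,0,-0.32],[0.09,0,-0.79],[0.14,0,-0.83],[0.18,0,-0.82],[0.23,0,-0.81],[0.27,0,-0.8],[0.31,0,-0.78],[0.35,0,-0.77],[0.39,0,-0.75],[0.43,0,-0.72]],"turn":[[0,0,0],[0,0,0],[0,0,0],[0,0,0],[0,0,0],[0,0,0],[0,0,0],[0,0,0],[0,0,0],[0,0,0]]}'
```

```text
time: 7.05
position: [0.5359, 0.2202, 0.1116]
tool_rot: [0.997, -0.079, -0.004, 0.0]
ft_force: [-6.6, 4.4, 3.5]
grip_width: 0.0111
```

```bash
python3 -m creep '{"dp":[[0.47,0,-0.7],[0.5,0,-0.67],[0.54,0,-0.65],[0.57,0,-0.62],[0.6,0,-0.59],[0.63,0,-0.55],[0.66,0,-0.52],[0.69,0,-0.48],[0.71,0,-0.45],[0.74,0,-0.41]],"turn":[[0,0,0],[0,0,0],[0,0,0],[0,0,0],[0,0,0],[0,0,0],[0,0,0],[0,0,0],[0,0,0],[0,0,0]]}'
python3 - <<'E'
from h import *
st(); snap('wrist','w3.png');tips('lid_handle','wrist')
E
```

```text
time: 8.05
position: [0.5986, 0.2099, 0.1703]
tool_rot: [0.997, -0.079, -0.001, 0.0]
ft_force: [-5.2, -0.2, 9.3]
grip_width: 0.0112
t 8.05 p [0.5986 0.2099 0.1703] R [[0.988, -0.157, -0.001], [-0.157, -0.988, -0.001], [-0.001, 0.001, -1.0]] q [ 0.162  0.6    1.457 -0.     1.087  0.319] F [-5.2 -0.2  9.3] w 0.011222853666247957
lid_handle wrist 0.63 [0.5996 0.2098 0.1872] [253. 241.]
```

View pics/w3.png

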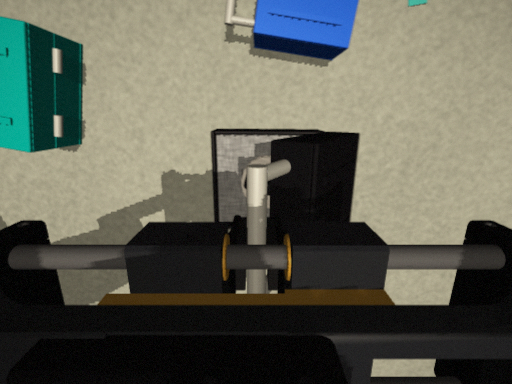

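The lid is rising and the bar at (256,190) is held between the fingers. I'll carry on along the arc.

```bash
python3 -m creep '{"dp":[[0.76,0,-0.37],[0.77,0,-0.33],[0.79,0,-0.29],[0.81,0,-0.25],[0.82,0,-0.2],[0.83,0,-0.16],[0.83,0,-0.12],[0.84,0,-0.07],[0.84,0,-0.03],[0.84,0,0.02],[0.84,0,0.06],[0.84,0,0.11],[0.83,0,0.15],[0.5,0,0.11],[0,0,0]],"turn":[[0,0,0],[0,0,0],[0,0,0],[0,0,0],[0,0,0],[0,0,0],[0,0,0],[0,0,0],[0,0,0],[0,0,0],[0,0,0],[0,0,0],[0,0,0],[0,0,0],[0,0,0]]}'
```

```text
time: 9.65
position: [0.7102, 0.1919, 0.1808]
tool_rot: [0.997, -0.079, -0.0, 0.0]
ft_force: [-0.4, -4.8, -0.9]
grip_width: 0.0113
```

```bash
python3 -m creep '{"dp":[[0,0,0],[0,0,0],[0,0,0],[0.3,0,0],[0.3,0,0],[0.4,0,0],[0.3,0,0],[0,0,0],[0,0,-2],[0,0,-3],[0,0,-3],[0,0,-3],[0,0,0],[0,0,0]],"turn":[[0,0,0],[0,0,0],[0,0,0],[0,0,0],[0,0,0],[0,0,0],[0,0,0],[0,0,0],[0,0,0],[0,0,0],[0,0,0],[0,0,0],[0,0,0],[0,0,0]]}' -0.4
python3 - <<'E'
from h import *
st(); snap('scene','s4.png');snap('top','t4.png');snap('wrist','w4.png')
a=cv2.imread('pics/scene0.png')
for n in('scene','top','wrist'):
  tips('lid_handle',n);tips('module_grip',n);tips('lamp_module',n)
E
```

```text
time: 11.05
position: [0.7226, 0.1906, 0.2924]
tool_rot: [0.997, -0.079, 0.001, -0.0]
ft_force: [-0.3, -0.5, -0.8]
grip_width: 0.0609
t 11.05 p [0.7226 0.1906 0.2924] R [[0.988, -0.157, 0.002], [-0.157, -0.988, 0.0], [0.002, -0.0, -1.0]] q [0.109 0.652 0.996 0.    1.492 0.267] F [-0.3 -0.5 -0.8] w 0.060920806334053355
lid_handle scene 0.89 [0.7226 0.1941 0.1987] [342. 216.]
lid_handle scene 0.89 [0.6056 0.4006 0.0399] [379. 201.]
lid_handle scene 0.86 [0.5725 0.022  0.0438] [266. 215.]
lid_handle scene 0.68 [0.262  0.3907 0.0576] [340. 127.]
module_grip scene 0.55 [0.6094 0.2111 0.0537] [326. 211.]
lamp_module scene 0.61 [0.6077 0.2078 0.0113] [323. 217.]
lid_handle top 0.82 [0.5777 0.025  0.0458] [246. 179.]
lid_handle top 0.75 [0.7207 0.1904 0.198 ] [191. 124.]
module_grip top 0.51 [0.6088 0.214  0.0595] [190. 169.]
module_grip top 0.4 [ 0.6067  0.2064 -0.0022] [196. 173.]
module_grip top 0.36 [0.6681 0.2012 0.0469] [195. 153.]
lamp_module top 0.81 [0.6034 0.2071 0.0088] [195. 173.]
lid_handle wrist 0.77 [0.612  0.4059 0.0404] [152.  23.]
lid_handle wrist 0.6 [0.5793 0.0151 0.041 ] [192. 272.]
module_grip wrist 0.68 [0.616  0.2083 0.0554] [185. 164.]
lamp_module wrist 0.74 [0.6113 0.2071 0.0109] [189. 161.]
```

View pics/s4.png

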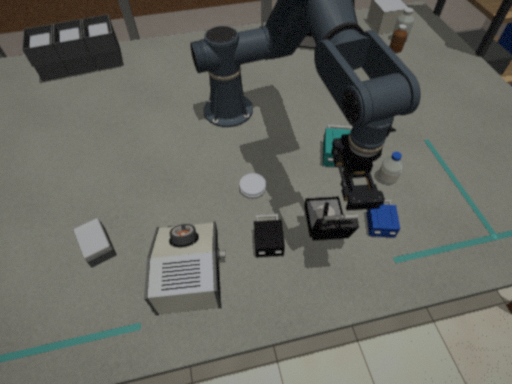

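View pics/w4.png

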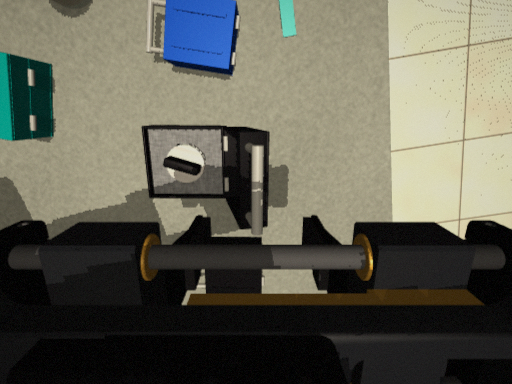

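```bash
python3 -m creep '{"dp":[[-3.8,0,0],[-3.8,0,0],[-3.8,0,0],[0,0,0],[0,0,0],[0,0,0],[0,0,0],[0,0,0],[0,0,0],[0,0,0],[0,0,0],[0,0,0],[0,0,0],[0,0,0],[0,0,0]],"turn":[[0,0,0],[0,0,0],[0,0,0],[0,0,-8.5],[0,0,-8.5],[0,0,-8.5],[0,0,-8.5],[0,0,-8.5],[0,0,-8.5],[0,0,-8.5],[0,0,-8.5],[0,0,-8.5],[0,0,-8.5],[0,0,0],[0,0,0]]}' 
python3 - <<'E'
from h import *
st(); snap('wrist','w5.png')
for n in('wrist',):
  tips('module_grip',n);tips('lamp_module',n); tips('lamp_port',n);tips('light_source',n)
E
```

```text
time: 13.15
position: [0.6099, 0.2085, 0.2917]
tool_rot: [0.789, 0.614, 0.0, 0.0]
ft_force: [-0.3, 0.3, 0.6]
grip_width: 0.0609
t 13.15 p [0.6099 0.2085 0.2917] R [[0.246, 0.969, 0.0], [0.969, -0.246, 0.0], [0.0, 0.0, -1.0]] q [ 0.156  0.49   1.298  0.     1.353 -1.166] F [-0.3  0.3  0.6] w 0.06087381159574994
module_grip wrist 0.8 [0.6129 0.207  0.057 ] [256. 167.]
module_grip wrist 0.7 [0.6118 0.2094 0.0046] [257. 160.]
lamp_module wrist 0.8 [0.608  0.2076 0.0083] [256. 158.]
light_source wrist 0.8 [ 0.6165 -0.2408  0.0053] [ 19. 222.]
```

View pics/w5.png

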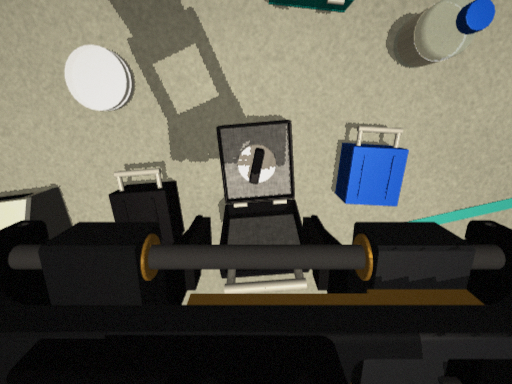

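```bash
python3 - <<'E'
from h import *
im=cv2.imread('pics/w5.png'); c=cal('wrist')
x0,y0,s=225,130,9
cr=im[y0:y0+65,x0:x0+65]; cv2.imwrite('pics/w5c.png',cv2.resize(cr,None,fx=s,fy=s,interpolation=3))
for d in robot.masks_of('module_grip','wrist'):
    m=d['pixels'];v,u=np.nonzero(m);print(d['confidence'],m.sum(),u.min(),u.max(),v.min(),v.max())
E
```

```text
0.68 1152 238 275 144 183
```

View pics/w5c.png

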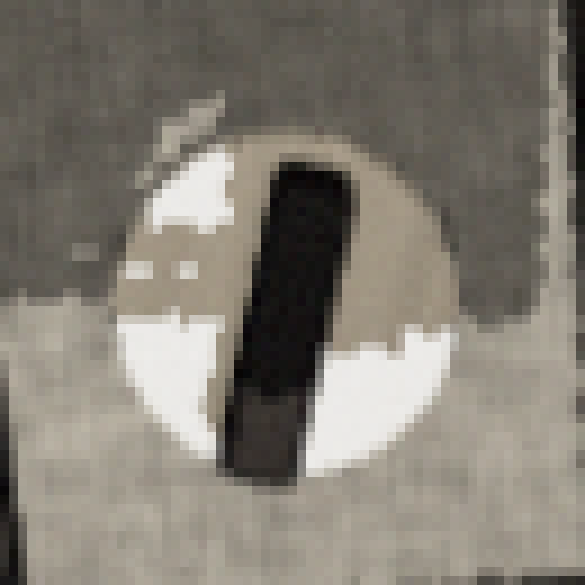

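```bash
python3 - <<'E'
from h import *
c=cal('wrist')
f=lambda a,b,z: ray(225+a/9-.5,130+b/9-.5,z,'wrist',c)
p=f(313,165,.070);q=f(260,478,.070);print(p,q,np.linalg.norm(p-q),(p+q)/2,np.degrees(np.arctan2((q-p)[1],(q-p)[0])))
print(f(288,303,.044)); a=f(118,303,.044);b=f(458,303,.044);print(np.linalg.norm(a-b))
# edges
for e in(((272,190),(220,470)),((355,190),(298,480))):
    p=f(*e[0],.07);q=f(*e[1],.07);print(np.degrees(np.arctan2((q-p)[1],(q-p)[0])),p,q)
E
```

```text
[0.58483438 0.21876521 0.07      ] [0.63301244 0.19777114 0.07      ] 0.05255355977921275 [0.60892341 0.20826818 0.07      ] -23.545639363382982
[0.61016086 0.20829557 0.044     ]
0.05916423996886205
-24.692327549833717 [0.58711839 0.21140728 0.07      ] [0.63006725 0.19165998 0.07      ]
-24.764268990144068 [0.59036168 0.2243573  0.07      ] [0.63488108 0.20382014 0.07      ]
```

```bash
python3 -m creep '{"dp":[[0,0,0],[0,0,0],[0,0,4],[0,0,4],[0,0,4],[0,0,4],[0,0,2],[0,0,0]],"turn":[[0,0,5],[0,0,5],[0,0,0],[0,0,0],[0,0,0],[0,0,0],[0,0,0],[0,0,0]]}'
python3 - <<'E'
from h import *
st(); snap('wrist','w6.png'); tips('module_grip','wrist')
E
```

```text
time: 14.25
position: [0.6071, 0.208, 0.1078]
tool_rot: [0.839, 0.544, -0.004, -0.002]
ft_force: [-0.1, 0.2, 0.1]
grip_width: 0.0609
t 14.25 p [0.6071 0.208  0.1078] R [[0.408, 0.913, -0.008], [0.913, -0.408, -0.001], [-0.004, -0.007, -1.0]] q [ 0.156  0.69   1.476 -0.     0.983 -0.994] F [-0.1  0.2  0.1] w 0.06090155438120812
module_grip wrist 0.96 [0.6177 0.2116 0.0596] [263. 210.]
```

View pics/w6.png

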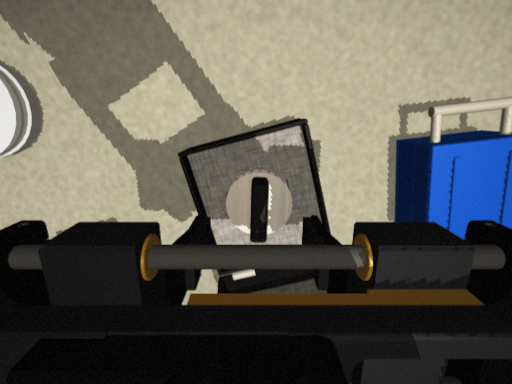

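```bash
python3 - <<'E'
from h import *
c=cal('wrist')
cv2.imwrite('pics/w6c.png',cv2.resize(cv2.imread('pics/w6.png')[160:255,210:310],None,fx=6,fy=6,interpolation=3))
p=ray(260,178,.07,'wrist',c);q=ray(260,241,.07,'wrist',c);print(p,q,(p+q)/2, np.linalg.norm(p-q))
o=robot.get_obs();M=R.from_quat(o['tool_rot']).as_matrix();print(M.T@((p+q)/2-o['position']))
E
```

```text
[0.5885654  0.22132448 0.07      ] [0.63880755 0.19914582 0.07      ] [0.61368648 0.21023515 0.07      ] 0.05491964390948772
[0.00288027 0.00230965 0.04185968]
```

View pics/w6c.png

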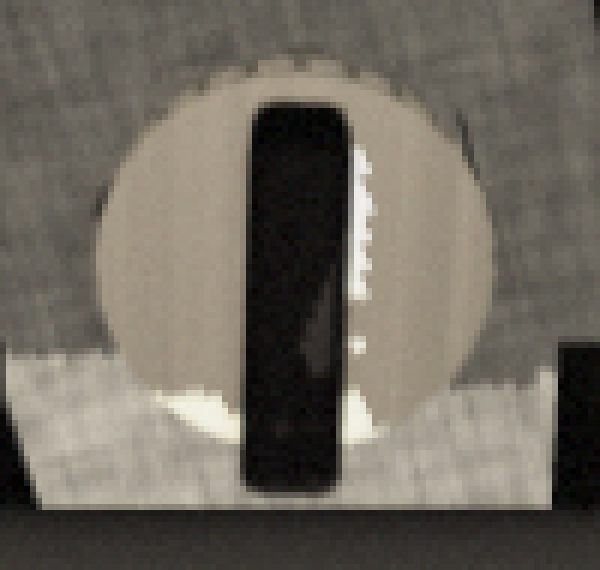

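```bash
python3 -m creep '{"dp":[[0.25,0.3,1.5],[0,0,2],[0,0,1.6],[0,0,1],[0,0,0],[0,0,0]],"turn":[[0,0,0],[0,0,0],[0,0,0],[0,0,0],[0,0,0],[0,0,0]]}'
python3 -m creep '{"dp":[[0,0,0],[0,0,0],[0,0,0],[0,0,0],[0,0,0],[0,0,0],[0,0,0],[0,0,0]],"turn":[[0,0,0],[0,0,0],[0,0,0],[0,0,0],[0,0,0],[0,0,0],[0,0,0],[0,0,0]]}' 1 50
```

```text
time: 14.95
position: [0.6139, 0.2096, 0.0507]
tool_rot: [0.839, 0.544, 0.0, 0.0]
ft_force: [0.1, 0.2, 0.6]
grip_width: 0.0609
time: 15.75
position: [0.6135, 0.2094, 0.0504]
tool_rot: [0.839, 0.544, -0.0, 0.0]
ft_force: [0.4, -1.1, 0.0]
grip_width: 0.0136
```

```bash
python3 -m creep '{"dp":[[0,0,-0.5],[0,0,-1],[0,0,-1.5],[0,0,-2],[0,0,-2.5],[0,0,-3],[0,0,-3],[0,0,-3],[0,0,-2],[0,0,-1],[0,0,0],[0,0,0]],"turn":[[0,0,0],[0,0,0],[0,0,0],[0,0,0],[0,0,0],[0,0,0],[0,0,0],[0,0,0],[0,0,0],[0,0,0],[0,0,0],[0,0,0]]}'
python3 - <<'E'
from h import *
st(); snap('wrist','w7.png'); tips('module_grip','wrist');tips('lamp_module','wrist');tips('module_lugs','wrist');
snap('scene','s7.png');tips('lamp_port','scene');tips('light_source','scene');tips('lamp_module','scene')
E
```

```text
time: 16.95
position: [0.6128, 0.2094, 0.2449]
tool_rot: [0.839, 0.544, -0.001, -0.0]
ft_force: [-0.7, -0.6, -2.9]
grip_width: 0.0137
t 16.95 p [0.6128 0.2094 0.2449] R [[0.407, 0.913, -0.002], [0.913, -0.407, -0.0], [-0.001, -0.001, -1.0]] q [ 0.157  0.537  1.346  0.     1.26  -0.994] F [-0.7 -0.6 -2.9] w 0.01371857718553162
module_grip wrist 0.97 [0.6098 0.2098 0.2503] [255. 230.]
lamp_module wrist 0.8 [0.6067 0.2096 0.2047] [254. 203.]
module_lugs wrist 0.69 [0.6135 0.21   0.2492] [258. 233.]
module_lugs wrist 0.62 [0.6124 0.2121 0.2066] [259. 208.]
lamp_port scene 0.71 [ 0.6169 -0.2402  0.1225] [182. 230.]
light_source scene 0.93 [ 0.6165 -0.2404 -0.0029] [189. 250.]
light_source scene 0.63 [ 0.6162 -0.2427  0.1259] [181. 230.]
lamp_module scene 0.6 [ 0.6152 -0.2399  0.1259] [182. 229.]
lamp_module scene 0.51 [0.6079 0.2095 0.2018] [333. 182.]
```

View pics/w7.png

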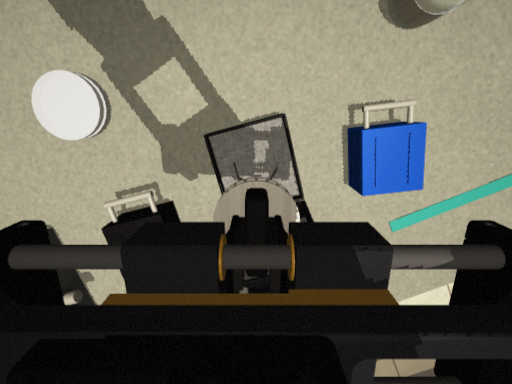

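View pics/s7.png

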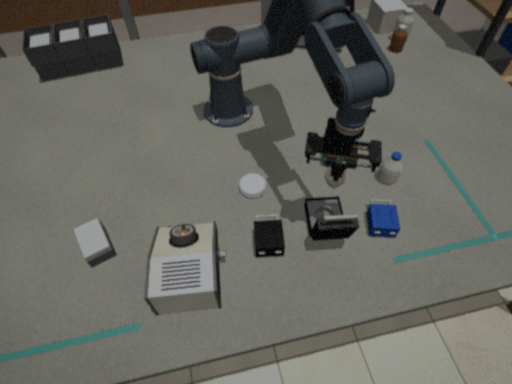

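```bash
python3 - <<'E'
from h import *
im=cv2.imread('pics/w7.png'); c=cal('wrist'); o=robot.get_obs();M=R.from_quat(o['tool_rot']).as_matrix();p=np.array(o['position'])
cr=im[150:250,190:330]; big=cv2.resize(cr,None,fx=5.5,fy=5.5,interpolation=3)
for s,col in((-.004,(0,0,255)),(0,(0,255,0)),(.004,(255,0,0))):
    P=[]
    for a in np.linspace(0,2*np.pi,100):
        P.append((proj(p+M@np.array([.03*np.cos(a),s+.03*np.sin(a),.0064]),'wrist',c)-[190,150]+.5)*5.5)
    cv2.polylines(big,[np.int32(P)],True,col,1)
    P=[(proj(p+M@np.array([x,s+y,-.0196]),'wrist',c)-[190,150]+.5)*5.5 for x,y in((.007,.026),(.007,-.026),(-.007,-.026),(-.007,.026))]
    cv2.polylines(big,[np.int32(P)],True,col,1)
cv2.imwrite('pics/w7c.png',big)
E
```

```text
(no output)
```

View pics/w7c.png

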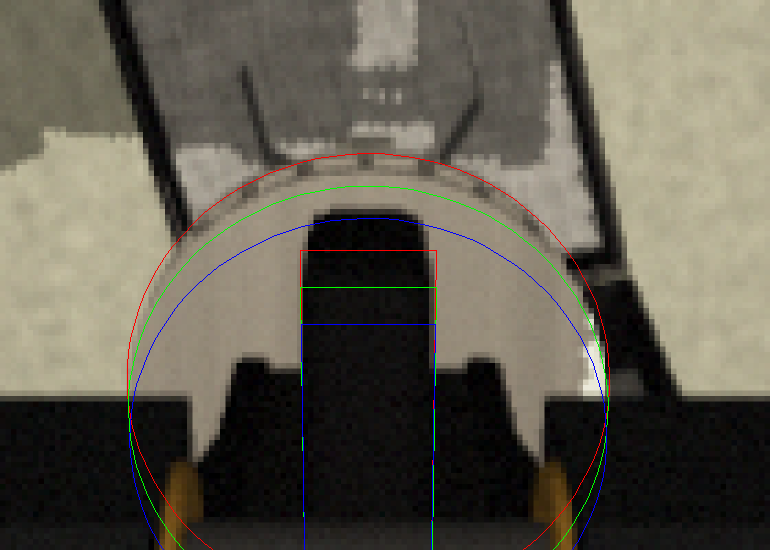

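```bash
python3 - <<'E'
from h import *
c=cal('wrist'); o=robot.get_obs();M=R.from_quat(o['tool_rot']).as_matrix();p=np.array(o['position'])
print('cam in tool',M.T@(-c[1].T@c[2]-p))
for s in(-.004,-.002,0,.002):
    r=lambda y,z:((proj(p+M@np.array([0,s+y,z]),'wrist',c)-[190,150]+.5)*5.5)[1].round(0)
    print(s,'foot',r(-.026,.0064),'top rim',r(-.03,.0064),'bot rim',r(-.03,.0184),'lugs', r(-.028,.0294),'bar top',r(-.026,-.0196))
E
```

```text
cam in tool [-1.09216702e-04 -7.40015048e-02 -1.61820502e-01]
-0.004 foot 186.0 top rim 154.0 bot rim 132.0 lugs 128.0 bar top 250.0
-0.002 foot 202.0 top rim 170.0 bot rim 147.0 lugs 143.0 bar top 269.0
0 foot 218.0 top rim 186.0 bot rim 162.0 lugs 157.0 bar top 288.0
0.002 foot 234.0 top rim 202.0 bot rim 178.0 lugs 172.0 bar top 306.0
```

```bash
python3 - <<'E'
import cv2
a=cv2.imread('pics/top0.png')[95:198,285:375]; cv2.imwrite('pics/ls.png',cv2.resize(a,None,fx=5.8,fy=5.8,interpolation=3))
E
```

```text
(no output)
```

View pics/ls.png

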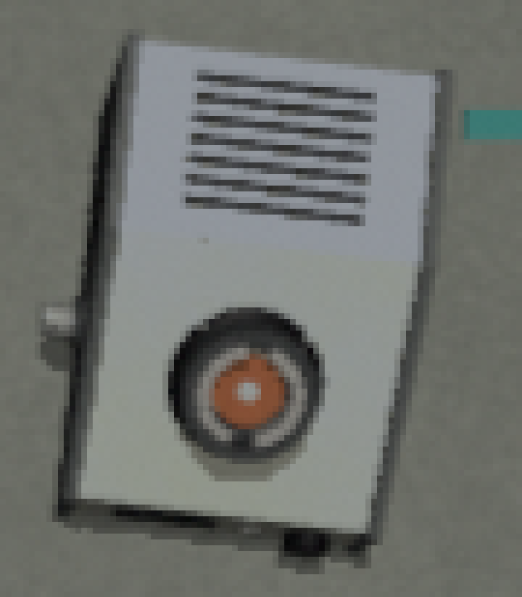

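```bash
python3 - <<'E'
from h import *
f=lambda a,b,z: ray(285+a/5.8-.5,95+b/5.8-.5,z,'top')
for A,B in(((195,75),(377,97)),((185,200),(365,222)),((137,38),(440,75)),((193,138),(372,158))):
    d=f(*A,.138)-f(*B,.138);print(np.degrees(np.arctan2(d[1],d[0]))-90,np.linalg.norm(d))
d=f(137,38,.138)-f(120,250,.138);print(np.degrees(np.arctan2(d[1],d[0])))
d=f(440,75,.138)-f(415,262,.138);print(np.degrees(np.arctan2(d[1],d[0])))
K,Rm,t=cal('top');print(-Rm.T@t)
E
```

```text
-6.987732919010611 0.10212308526775352
-6.988506928759222 0.1001737197966671
-7.079588117440522 0.1703780173868244
-6.408478460117678 0.09993175624312514
-5.126695595831599
-9.11683080376441
[ 0.34889465 -0.02041999  1.31711387]
```

```bash
python3 -m creep '{"dp":[[-1.6,1.1,-0.6],[-3.2,2.2,-0.6],[-3.2,2.2,-0.6],[-3.2,2.2,-0.6],[-3.2,2.2,-0.6],[-3.2,2.2,-0.5],[-3.2,2.2,0],[-3.2,2.2,0],[-3.2,2.2,0],[-3.2,2.2,0],[-3.2,2.2,0],[-3.2,2.2,0],[-1.6,1.1,0],[0,0,0],[0,0,0],[0,0,0],[0,0,0],[0,0,0]],"turn":[[0,0,0],[0,0,0],[0,0,0],[0,0,0],[0,0,0],[0,0,0],[0,0,0],[0,0,0],[0,0,0],[0,0,0],[0,0,0],[0,0,0],[0,0,0],[0,0,-5.7],[0,0,-5.7],[0,0,-5.7],[0,0,0],[0,0,0]]}'
python3 - <<'E'
from h import *
st(); snap('wrist','w8.png'); tips('lamp_port','wrist');tips('light_source','wrist');tips('port_plate','wrist')
E
```

```text
time: 19.15
position: [0.6982, -0.2486, 0.2802]
tool_rot: [0.749, 0.662, -0.0, -0.0]
ft_force: [0.2, 0.3, -2.5]
grip_width: 0.0137
t 19.15 p [ 0.6982 -0.2486  0.2802] R [[0.123, 0.992, -0.001], [0.992, -0.123, 0.0], [0.0, -0.001, -1.0]] q [-0.492  0.651  1.03   0.     1.461 -1.94 ] F [ 0.2  0.3 -2.5] w 0.013674271345573839
lamp_port wrist 0.75 [ 0.617  -0.2408  0.1247] [255. 107.]
light_source wrist 0.87 [ 0.6154 -0.2384  0.0024] [257. 108.]
port_plate wrist 0.69 [ 0.6202 -0.24    0.1144] [256. 110.]
```

View pics/w8.png

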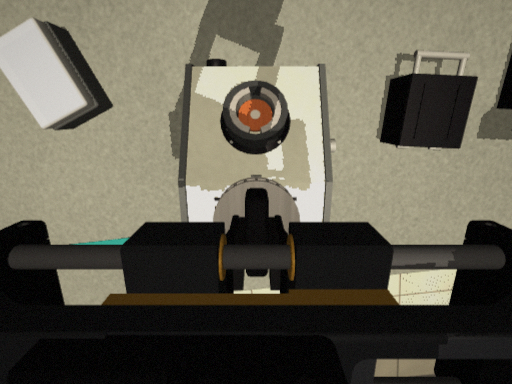

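```bash
cat > port.py <<'E'
import numpy as np
yaw=np.radians(-7.0)
h=np.array([np.cos(yaw),np.sin(yaw),0]); s,c=np.sin(np.radians(28)),np.cos(np.radians(28))
PX=c*h+s*np.array([0,0,1]); PZ=-s*h+c*np.array([0,0,1]); PY=np.cross(PZ,PX)
P0=np.array([.6175,-.241,.1245])
E
python3 - <<'E'
from h import *
from port import *
im=cv2.imread('pics/w8.png'); c=cal('wrist')
x0,y0,S=175,55,5; big=cv2.resize(im[y0:y0+115,x0:x0+160],None,fx=S,fy=S,interpolation=3)
pp=lambda P:((proj(P,'wrist',c)-[x0,y0]+.5)*S)
for r,d,col in((.038,0,(0,255,0)),(.0225,0,(0,255,255)),(.038,-.03,(255,0,0))):
    P=[pp(P0+PZ*d+r*(np.cos(a)*PX+np.sin(a)*PY)) for a in np.linspace(0,6.3,80)]
    cv2.polylines(big,[np.int32(P)],False,col,1)
cv2.circle(big,tuple(np.int32(pp(P0-.012*PZ))),3,(255,0,255),-1)
for k in(1,-1):
    for w in (-.00675,.00675): cv2.line(big,tuple(np.int32(pp(P0+PX*.022*k+PY*w))),tuple(np.int32(pp(P0+PX*.028*k+PY*w))),(0,0,255),1)
# console edges: front bottom of deck etc
L=lambda x,y,z:P0*[1,1,0]+h*x+PY*y+np.array([0,0,z])
for a,b in(((.197,.092,.138),(-.059,.092,0)),): pass
cv2.imwrite('pics/w8c.png',big)
E
```

```text
(no output)
```

View pics/w8c.png

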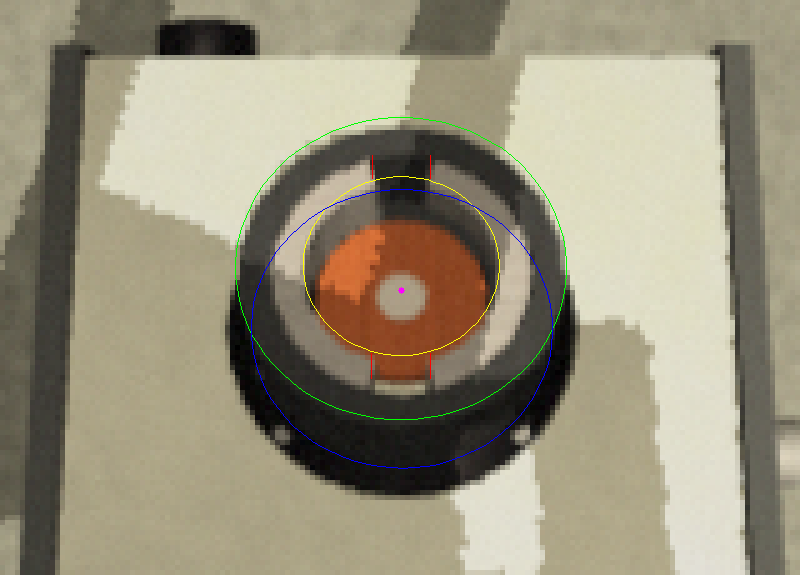

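```bash
sed -i 's/^P0=.*/P0=np.array([.6185,-.2411,.124])/' port.py
cat > rel.py <<'E'
from h import *
from port import *
def rel(ty=.001):
    o=robot.get_obs();M=R.from_quat(o['tool_rot']).as_matrix();p=np.array(o['position'])
    e=p+M@np.array([0,-ty,.0424])   # lower end
    B=np.array([PX,PY,PZ]); print('t',round(o['time'],2),'lower end in port mm',(B@(e-P0)*1000).round(1),'F port',(B@np.array(o['ft_force'])).round(1),'w',round(o['grip_width'],4),'q6',round(o['q'][5],2))
    T=np.array([PY,PX,-PZ]).T  # desired at entry
    print('rot err (tool, deg) to entry',np.degrees(R.from_matrix(M.T@T).as_rotvec()).round(2),'moment',np.round(o['moment'],2))
    for d in(.03,.005,-.012,-.017,-.024):
        print(d,'dp tool cm',(M.T@(P0+d*PZ-e)*100).round(2))
E
python3 -m creep '{"dp":[[0,0,0],[0,0,0],[0,0,0],[0,0,0],[0,0,0],[0,0,0]],"turn":[[-7,0,0],[-7,0,0],[-7,0,0],[-7,0,0],[0,0,0],[0,0,0]]}'
python3 -c "
from rel import *
st();rel()"
```

```text
time: 19.95
position: [0.6981, -0.2489, 0.2809]
tool_rot: [0.727, 0.643, 0.16, 0.18]
ft_force: [1.0, -0.3, -1.8]
grip_width: 0.0139
t 19.95 p [ 0.6981 -0.2489  0.2809] R [[0.121, 0.877, 0.464], [0.993, -0.107, -0.057], [0.0, 0.468, -0.884]] q [-0.58   0.472  1.465  0.298  0.784 -2.196] F [ 1.  -0.3 -1.8] w 0.013909343083145767
t 19.95 lower end in port mm [143.2   2.   58.6] F port [ 0.  -0.2 -2.1] w 0.0139 q6 -2.2
rot err (tool, deg) to entry [-0.12 -0.03  0.02] moment [ 0.04  0.5  -0.01]
0.03 dp tool cm [ -0.2  -14.31   2.88]
0.005 dp tool cm [ -0.2  -14.3    5.38]
-0.012 dp tool cm [ -0.2  -14.3    7.08]
-0.017 dp tool cm [ -0.2  -14.3    7.58]
-0.024 dp tool cm [ -0.2  -14.3    8.28]
```

```bash
python3 -m creep '{"dp":[[-0.1,-2,0],[-0.1,-3,0],[0,-3.3,0],[0,-3,0],[0,-2,1],[0,-1,1],[0,0,1],[0,0,1],[0,0,0],[0,0,0]],"turn":[[0,0,0],[0,0,0],[0,0,0],[0,0,0],[0,0,0],[0,0,0],[0,0,0],[0,0,0],[0,0,0],[0,0,0]]}'
python3 -c "
from rel import *
rel()
snap('wrist','w9.png');snap('scene','s9.png');snap('top','t9.png')
a=cv2.imread('pics/scene0.png');b=cv2.imread('pics/s9.png')[150:320,110:280];t=cv2.imread('pics/t9.png')[95:200,270:375]
cv2.imwrite('pics/c9.png',np.hstack([cv2.resize(b,(400,400)),cv2.resize(t,(400,400))]))
"
```

```text
time: 20.95
position: [0.5928, -0.2381, 0.1784]
tool_rot: [0.726, 0.644, 0.161, 0.182]
ft_force: [-0.5, -0.2, -1.8]
grip_width: 0.0138
t 20.95 lower end in port mm [ 1.8 -0.2 17.8] F port [-1.2 -0.3 -1.4] w 0.0138 q6 -2.59
rot err (tool, deg) to entry [ 0.07 -0.02  0.11] moment [ 0.07  0.5  -0.01]
0.03 dp tool cm [ 0.02 -0.17 -1.22]
0.005 dp tool cm [ 0.02 -0.18  1.28]
-0.012 dp tool cm [ 0.02 -0.18  2.98]
-0.017 dp tool cm [ 0.01 -0.18  3.48]
-0.024 dp tool cm [ 0.01 -0.18  4.18]
```

View pics/w9.png

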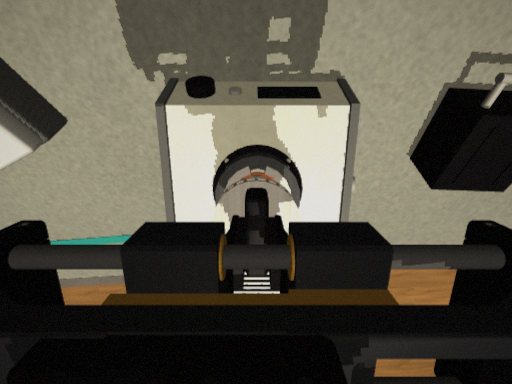

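View pics/c9.png

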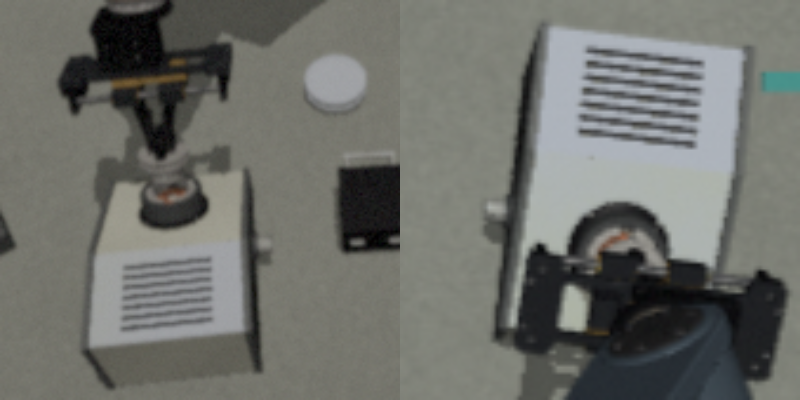

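```bash
python3 - <<'E'
from rel import *
im=cv2.imread('pics/w9.png'); c=cal('wrist')
x0,y0,S=190,120,6; big=cv2.resize(im[y0:y0+95,x0:x0+130],None,fx=S,fy=S,interpolation=3)
pp=lambda P:((proj(P,'wrist',c)-[x0,y0]+.5)*S)
for r,d,col in((.038,0,(0,255,0)),(.0225,0,(0,255,255)),(.038,-.03,(255,0,0)),(.018,-.012,(255,0,255))):
    P=[pp(P0+PZ*d+r*(np.cos(a)*PX+np.sin(a)*PY)) for a in np.linspace(0,6.3,80)]
    cv2.polylines(big,[np.int32(P)],False,col,1)
o=robot.get_obs();M=R.from_quat(o['tool_rot']).as_matrix();p=np.array(o['position'])
for z in(.0064,.0184):
    cv2.polylines(big,[np.int32([pp(p+M@np.array([.03*np.cos(a),-.001+.03*np.sin(a),z])) for a in np.linspace(0,6.3,80)])],False,(0,0,255),1)
cv2.imwrite('pics/w9c.png',big)
E
```

```text
(no output)
```

View pics/w9c.png

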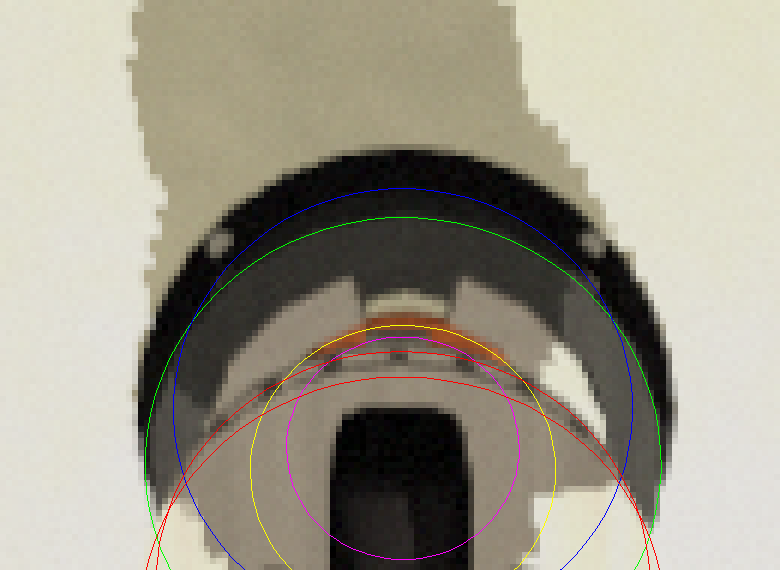

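```bash
python3 -m creep '{"dp":[[0,-0.12,0.3],[0,0,0.5],[0,0,0.5],[0,0,0.4],[0,0,0.3],[0,0,0.2],[0,0,0]],"turn":[[0,0,0],[0,0,0],[0,0,0],[0,0,0],[0,0,0],[0,0,0],[0,0,0]]}'
python3 -c "
from rel import *
rel(.0016)"
```

```text
time: 21.8
position: [0.601, -0.2388, 0.158]
tool_rot: [0.726, 0.643, 0.161, 0.181]
ft_force: [1.6, 0.9, -2.5]
grip_width: 0.0136
t 21.8 lower end in port mm [-1.2  0.2 -4.1] F port [ 0.1  1.1 -2.9] w 0.0136 q6 -2.62
rot err (tool, deg) to entry [ 0.02 -0.04  0.04] moment [0.23 0.26 0.09]
0.03 dp tool cm [-0.01  0.12 -3.41]
0.005 dp tool cm [-0.02  0.12 -0.91]
-0.012 dp tool cm [-0.02  0.12  0.79]
-0.017 dp tool cm [-0.02  0.12  1.29]
-0.024 dp tool cm [-0.02  0.12  1.99]
```

```bash
python3 -m creep '{"dp":[[0,0.1,0],[0,0,0],[0,0,0]],"turn":[[0,0,0],[0,0,0],[0,0,0]]}'
python3 -c "
from rel import *
rel(.0016)"
python3 -m creep '{"dp":[[0,0,0.2],[0,0,0.2],[0,0,0.2],[0,0,0]],"turn":[[0,0,0],[0,0,0],[0,0,0],[0,0,0]]}'
python3 -c "
from rel import *
rel(.0016)"
```

```text
time: 22.1
position: [0.6013, -0.239, 0.1586]
tool_rot: [0.726, 0.643, 0.16, 0.181]
ft_force: [0.9, 1.1, -2.3]
grip_width: 0.0138
t 22.1 lower end in port mm [-0.6  0.  -3.7] F port [-0.4  1.2 -2.4] w 0.0138 q6 -2.62
rot err (tool, deg) to entry [-0.   -0.02  0.06] moment [0.05 0.52 0.03]
0.03 dp tool cm [ 0.    0.06 -3.37]
0.005 dp tool cm [-0.    0.06 -0.87]
-0.012 dp tool cm [-0.    0.06  0.83]
-0.017 dp tool cm [-0.    0.06  1.33]
-0.024 dp tool cm [-0.    0.06  2.03]
time: 22.5
position: [0.6043, -0.2393, 0.1529]
tool_rot: [0.726, 0.643, 0.16, 0.181]
ft_force: [0.3, -0.2, -2.9]
grip_width: 0.0137
t 22.5 lower end in port mm [ -0.7   0.1 -10.1] F port [-1.1 -0.2 -2.7] w 0.0137 q6 -2.63
rot err (tool, deg) to entry [-0.02 -0.04  0.04] moment [0.12 0.52 0.06]
0.03 dp tool cm [-0.01  0.07 -4.01]
0.005 dp tool cm [-0.01  0.07 -1.51]
-0.012 dp tool cm [-0.01  0.07  0.19]
-0.017 dp tool cm [-0.01  0.07  0.69]
-0.024 dp tool cm [-0.01  0.07  1.39]
```

```bash
python3 -m creep '{"dp":[[0,0.03,0.2],[0,0.03,0.2],[0,0,0.2],[0,0,0]],"turn":[[0,0,0],[0,0,0],[0,0,0],[0,0,0]]}'
python3 -c "
from rel import *
rel(.0016)"
python3 -m creep '{"dp":[[0,0,0.2],[0,0,0.1],[0,0,0.1],[0,0,0]],"turn":[[0,0,0],[0,0,0],[0,0,0],[0,0,0]]}'
python3 -c "
from rel import *
rel(.0016)"
```

```text
time: 22.9
position: [0.6073, -0.2397, 0.1484]
tool_rot: [0.726, 0.643, 0.16, 0.181]
ft_force: [-4.9, 0.7, 2.1]
grip_width: 0.0132
t 22.9 lower end in port mm [ -0.1   0.  -15.6] F port [-3.4  0.1  4.1] w 0.0132 q6 -2.63
rot err (tool, deg) to entry [-0.01 -0.02  0.05] moment [0.06 0.93 0.01]
0.03 dp tool cm [-0.    0.01 -4.56]
0.005 dp tool cm [-0.    0.01 -2.06]
-0.012 dp tool cm [-0.    0.01 -0.36]
-0.017 dp tool cm [-0.    0.01  0.14]
-0.024 dp tool cm [-0.    0.01  0.84]
time: 23.3
position: [0.6092, -0.24, 0.145]
tool_rot: [0.726, 0.643, 0.16, 0.181]
ft_force: [-5.1, -0.2, 4.8]
grip_width: 0.0136
t 23.3 lower end in port mm [ -0.   -0.  -19.4] F port [-2.2 -0.8  6.6] w 0.0136 q6 -2.64
rot err (tool, deg) to entry [ 0.01 -0.02  0.06] moment [ 0.07  0.99 -0.  ]
0.03 dp tool cm [ 0.    0.   -4.94]
0.005 dp tool cm [ 0.    0.   -2.44]
-0.012 dp tool cm [ 0.    0.   -0.74]
-0.017 dp tool cm [ 0.    0.   -0.24]
-0.024 dp tool cm [0.   0.   0.46]
```

The spring force is about 9.3 N net of the module's weight, which corresponds to 19.4 mm depth and agrees with the measured pose. I'll push on towards the rim.

```bash
python3 -m creep '{"dp":[[0,0,0.15],[0,0,0.15],[0,0,0.1],[0,0,0.05],[0,0,0]],"turn":[[0,0,0],[0,0,0],[0,0,0],[0,0,0],[0,0,0]]}'
python3 -c "
from rel import *
rel(.0016)"
```

```text
time: 23.8
position: [0.6112, -0.2402, 0.1413]
tool_rot: [0.726, 0.643, 0.16, 0.181]
ft_force: [-7.0, 0.1, 6.2]
grip_width: 0.0135
t 23.8 lower end in port mm [  0.   -0.  -23.6] F port [-3.2 -0.7  8.8] w 0.0135 q6 -2.65
rot err (tool, deg) to entry [ 0.02 -0.01  0.06] moment [0.05 1.05 0.02]
0.03 dp tool cm [ 0.   -0.   -5.36]
0.005 dp tool cm [ 0.   -0.   -2.86]
-0.012 dp tool cm [ 0.   -0.   -1.16]
-0.017 dp tool cm [ 0.   -0.   -0.66]
-0.024 dp tool cm [ 0.   -0.    0.04]
```

```bash
python3 -m creep '{"dp":[[0,0,0.04],[-0.01,0,0],[-0.015,0,0],[-0.02,0,0],[-0.02,0,0],[0,0,0]],"turn":[[0,0,0],[0,0,4],[0,0,5],[0,0,7],[0,0,7],[0,0,0]]}'
python3 -c "
from rel import *
rel(.0016)"
```

```text
time: 24.4
position: [0.6115, -0.2409, 0.1413]
tool_rot: [0.84, 0.485, 0.194, 0.146]
ft_force: [-5.7, 0.5, 7.8]
grip_width: 0.0137
t 24.4 lower end in port mm [  0.5  -0.  -23.8] F port [-1.4 -0.2  9.5] w 0.0137 q6 -2.24
rot err (tool, deg) to entry [ 6.000e-02 -2.000e-02 -2.307e+01] moment [0.26 0.81 0.02]
0.03 dp tool cm [-0.01 -0.05 -5.38]
0.005 dp tool cm [-0.02 -0.05 -2.88]
-0.012 dp tool cm [-0.02 -0.05 -1.18]
-0.017 dp tool cm [-0.02 -0.05 -0.68]
-0.024 dp tool cm [-0.02 -0.05  0.02]
```

```bash
python3 -m creep '{"dp":[[-0.03,0,0.01],[-0.02,0,0],[-0.02,0,0],[-0.02,0,0],[-0.02,0,0],[-0.02,0,0],[-0.02,0,0],[-0.02,0,0],[-0.01,0,0],[0,0,0],[0,0,0]],"turn":[[0,0,8],[0,0,8],[0,0,8],[0,0,8],[0,0,8],[0,0,8],[0,0,8],[0,0,7],[0,0,4],[0,0,0],[0,0,0]]}'
python3 -c "
from rel import *
rel(.0016); st(); snap('wrist','w10.png')"
```

```text
time: 25.5
position: [0.6104, -0.2416, 0.1407]
tool_rot: [0.968, -0.059, 0.242, 0.015]
ft_force: [-6.0, 1.0, 7.1]
grip_width: 0.0137
t 25.5 lower end in port mm [  0.9   0.1 -23.9] F port [-2.   0.3  9.1] w 0.0137 q6 -1.08
rot err (tool, deg) to entry [ 4.000e-02 -8.000e-02 -8.995e+01] moment [0.17 0.66 0.05]
0.03 dp tool cm [-0.08  0.01 -5.39]
0.005 dp tool cm [-0.09  0.01 -2.89]
-0.012 dp tool cm [-0.09  0.01 -1.19]
-0.017 dp tool cm [-0.09  0.01 -0.69]
-0.024 dp tool cm [-0.09  0.01  0.01]
t 25.5 p [ 0.6104 -0.2416  0.1407] R [[0.876, -0.121, 0.467], [-0.107, -0.993, -0.057], [0.471, -0.0, -0.882]] q [-0.663  0.566  1.804  0.639  0.419 -1.084] F [-6.   1.   7.1] w 0.01372026031954603
```

View pics/w10.png

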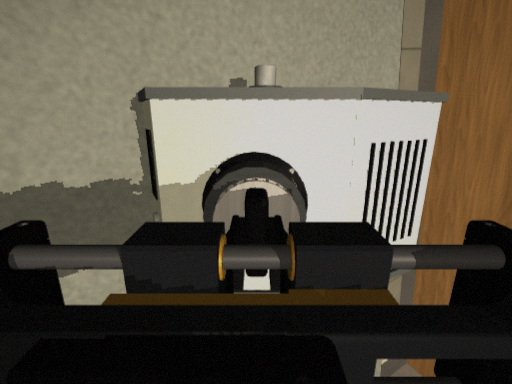

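The bar is now a quarter turn round. I'll ease up with the spring.

```bash
python3 -m creep '{"dp":[[0,0,-0.15],[0,0,-0.15],[0,0,-0.15],[0,0,-0.15],[0,0,0],[0,0,0]],"turn":[[0,0,0],[0,0,0],[0,0,0],[0,0,0],[0,0,0],[0,0,0]]}'
python3 -c "
from rel import *
rel(.0016)"
python3 -m creep '{"dp":[[0,0,-0.1],[0,0,-0.1],[0,0,0]],"turn":[[0,0,0],[0,0,0],[0,0,0]]}'
python3 -c "
from rel import *
rel(.0016)"
```

```text
time: 26.15
position: [0.6079, -0.2413, 0.1456]
tool_rot: [0.968, -0.059, 0.242, 0.015]
ft_force: [-2.6, 1.7, 4.5]
grip_width: 0.0135
t 26.15 lower end in port mm [  0.9   0.1 -18.4] F port [-0.4  1.3  5.3] w 0.0135 q6 -1.08
rot err (tool, deg) to entry [ 3.000e-02 -7.000e-02 -8.995e+01] moment [0.25 0.31 0.18]
0.03 dp tool cm [-0.08  0.01 -4.84]
0.005 dp tool cm [-0.08  0.01 -2.34]
-0.012 dp tool cm [-0.09  0.01 -0.64]
-0.017 dp tool cm [-0.09  0.01 -0.14]
-0.024 dp tool cm [-0.09  0.01  0.56]
time: 26.45
position: [0.6072, -0.2414, 0.1466]
tool_rot: [0.968, -0.059, 0.242, 0.015]
ft_force: [0.8, 1.2, 0.9]
grip_width: 0.0136
t 26.45 lower end in port mm [  0.8  -0.  -17.2] F port [1.1 1.3 0.5] w 0.0136 q6 -1.07
rot err (tool, deg) to entry [ 0.000e+00 -5.000e-02 -8.996e+01] moment [ 0.34 -0.06  0.16]
0.03 dp tool cm [-0.07 -0.   -4.72]
0.005 dp tool cm [-0.08 -0.   -2.22]
-0.012 dp tool cm [-0.08 -0.   -0.52]
-0.017 dp tool cm [-0.08 -0.   -0.02]
-0.024 dp tool cm [-0.08  0.    0.68]
```

It stopped hard at 17.2 mm depth, so it's in the pockets. I'll release and back out along the axis.

```bash
python3 -m creep '{"dp":[[0,0,0],[0,0,0],[0,0,0],[0,0,0],[0,0,0],[0,0,-0.5],[0,0,-1.5],[0,0,-3],[0,0,-3],[0,0,-3],[0,0,-3],[0,0,0],[0,0,0]],"turn":[[0,0,0],[0,0,0],[0,0,0],[0,0,0],[0,0,0],[0,0,0],[0,0,0],[0,0,0],[0,0,0],[0,0,0],[0,0,0],[0,0,0],[0,0,0]]}' 0
python3 - <<'E'
from rel import *
st(); im=snap('wrist','w11.png');tips('lamp_module','wrist');tips('module_grip','wrist')
snap('scene','s11.png');tips('lid_handle','scene');tips('lamp_module','scene');tips('dishes','scene');tips('media_bottle','scene');tips('tip_box','scene')
c=cal('wrist');big=cv2.resize(im[:,:,::-1],None,fx=1.5,fy=1.5)
pp=lambda P:((proj(P,'wrist',c)+.5)*1.5-.5)
for q in((.030,19),(.030,7),):
    cv2.polylines(big,[np.int32([pp(P0+PZ*q[1]/1000+q[0]*(np.cos(a)*PX+np.sin(a)*PY)) for a in np.linspace(0,6.3,80)])],False,(0,0,255),1)
cv2.polylines(big,[np.int32([pp(P0+PZ*.045+a*PX+b*PY) for a,b in((.007,.026),(.007,-.026),(-.007,-.026),(-.007,.026))])],True,(0,255,0),1)
cv2.imwrite('pics/w11b.png',big)
E
```

```text
time: 27.75
position: [0.541, -0.2335, 0.2718]
tool_rot: [0.968, -0.059, 0.242, 0.016]
ft_force: [0.3, -0.5, -0.1]
grip_width: 0.0435
t 27.75 p [ 0.541  -0.2335  0.2718] R [[0.876, -0.121, 0.468], [-0.106, -0.993, -0.059], [0.471, 0.002, -0.882]] q [-0.744  0.277  1.831  0.453  0.674 -0.928] F [ 0.3 -0.5 -0.1] w 0.04348780129880163
lamp_module wrist 0.92 [ 0.6235 -0.2426  0.1096] [254. 172.]
module_grip wrist 0.74 [ 0.6047 -0.237   0.1515] [257. 178.]
lid_handle scene 0.74 [0.604  0.4021 0.0402] [380. 200.]
lid_handle scene 0.72 [0.5756 0.0232 0.0456] [267. 215.]
lid_handle scene 0.63 [0.7215 0.1892 0.1972] [340. 217.]
lamp_module scene 0.75 [ 0.6251 -0.2436  0.1112] [182. 235.]
media_bottle scene 0.75 [0.4968 0.487  0.0012] [386. 178.]
tip_box scene 0.87 [ 0.5385 -0.5215 -0.0017] [ 98. 247.]
```

View pics/w11b.png

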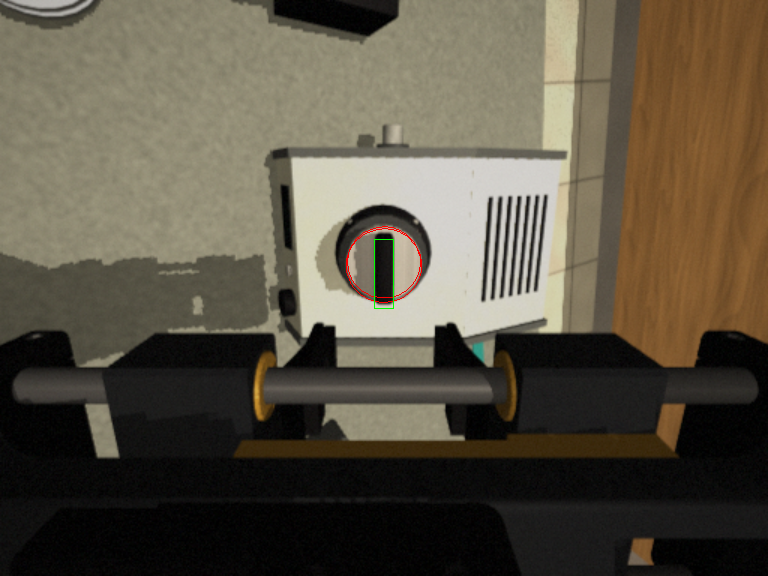

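View pics/s11.png

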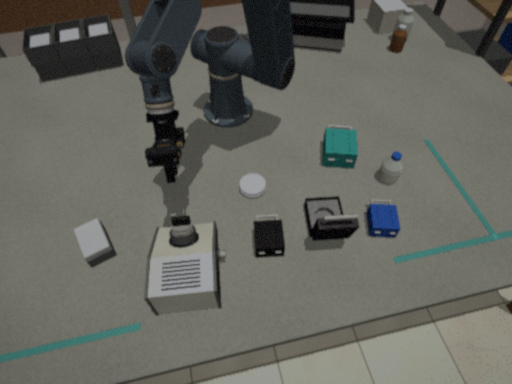

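```bash
python3 -c "
from h import *
print(robot.hand_in()); st()"
```

```text
the job is handed in; nothing more can be done
None
the job is handed in; nothing more can be done
```

I opened the case, moved the lamp module to the port and locked it there, then handed the job in at about 28 s. No verdict was reported.

- **Case:** I swung the large black case's lid open by its handle and let go. The handle at about (0.722, 0.19, 0.198) puts the lid at roughly 1.83 rad, its stop, and it was still there in the last scene picture.
- **Lamp:** I lifted the module out, set it in the slots at the 28° tilt and pushed it in to about 23.9 mm, where the spring reaction was 11–12 N. I turned it 90° clockwise and let it rise. It stopped firmly at about 17.2 mm, the locked depth, and I released it and backed off.
- **Last checks:**
    - The heat sink and bar in the wrist picture lie close to the outlines drawn for the locked pose, with the bar across the slope.
    - The wrist force was near zero after I backed off.
    - The networks put the module's lower end at about 15–16 mm depth. That differs from 17.2 mm but is within their 4 mm accuracy.
    - The bottle and tip box read where they started. The network missed the dishes in the last picture, but there they look to be in the same place.

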